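# Load the bench incubator's tray with two sample vessels

### The job

Pull the incubator's tray out by its upright grip, set the slim bottle and the squat jar down upright on the tray (set down, not dropped), one on each side of its middle rib, let go of them, and push the tray fully home with both still standing. Do not tip either vessel over on the way, and leave the other things on the bench where they are.

Things in the scene. Friction and masses are not known exactly. Their poses are not given: they have to be found in the camera images.
- slim_bottle: slim brown glass bottle with a black screw cap and a plain white label, standing upright on the bench: 42 mm across up to 72 mm height, narrowing to a 24 mm neck, cap 30 mm across from 83 mm to the top at 105 mm; about 0.14 kg; origin at the centre of its underside, z up its axis
- squat_jar: squat brown glass jar with a black screw cap and a plain white label, standing upright on the bench: 60 mm across up to 52 mm height, cap 56 mm across from 58 mm to the top at 80 mm; about 0.22 kg; origin at the centre of its underside, z up its axis
- incubator: white box, fixed on the bench, 300 mm wide (y), 290 mm deep (x), 150 mm tall, with a clear window in its roof and an open front facing the robot; origin at the foot of the middle of its front, x into the box (away from the robot), y to the left seen from the robot, z up. The opening ends 116 mm above the tray's deck
- tray: the incubator's sliding tray, axes as the incubator's. Steel deck 190 mm deep, 262 mm wide, upper face 20 mm above the bench; 3 mm rims and a middle rib along x (y = 0), 12 mm tall. Origin: middle of the deck's front edge, on its upper face; bay centres at x = 95, y = +65 and -65 mm. Slides along x: origin at x = -2 mm in the incubator's frame when home, -192 fully out; starts 0 to 30 mm out
- tray_grip (a point): point to grip on the tray's handle (1.5 N moves the tray; it stays where left): a steel upright round post of 18 mm diameter whose axis stands 46 mm in front of the tray's grey front panel; this point is on its axis, 130 mm above the bench. Post top at 154 mm; its arm to the panel is 84 to 96 mm above the bench; the panel, 268 mm wide, reaches 132 mm and its outer face is 12 mm in front of the tray's origin
- stock_bottle: large brown glass bottle, 76 mm across and 150 mm tall, bystander; origin at the centre of its underside
- beaker: open glass beaker, 66 mm across and 85 mm tall, bystander; origin at the centre of its underside
- dishes: stack of three culture dishes, 94 mm across and 48 mm tall, bystander; origin at the centre of its underside
- spirit_lamp: squat glass spirit lamp with a grey cap, 88 mm across and 106 mm tall, bystander; origin at the centre of its underside
- tip_box: blue box with clear lid, 85 x 120 x 65 mm, bystander; origin at the centre of its underside
- marker: white and blue marker pen lying on the bench, 135 mm long, bystander; origin under its middle
There are look-alikes about, which are no part of the job. What is shaped like the squat_jar but pink or turquoise is not meant.

How it is judged:
On the way, in this order (a step that is already met when the one before it is completed fails the run):
1. the tray is drawn out by more than 100 mm (x of tray in the frame of incubator below -0.102 m), for 0.1 s.
2. both vessels stand upright on the tray, one in each bay, released, with the tray still out (z of slim_bottle in the frame of tray between -0.005 and 0.005 m and angle between each of slim_bottle, squat_jar's own z axis and vertical below 0.1 rad and z of squat_jar in the frame of tray between -0.005 and 0.005 m and ((x of slim_bottle in the frame of tray between 0 and 0.19 m and y of slim_bottle in the frame of tray between 0.01 and 0.13 m and x of squat_jar in the frame of tray between 0 and 0.19 m and y of squat_jar in the frame of tray between -0.13 and -0.01 m) or (x of slim_bottle in the frame of tray between 0 and 0.19 m and y of slim_bottle in the frame of tray between -0.13 and -0.01 m and x of squat_jar in the frame of tray between 0 and 0.19 m and y of squat_jar in the frame of tray between 0.01 and 0.13 m)) and linear speed of each of slim_bottle, squat_jar below 0.02 m/s and x of tray in the frame of incubator below -0.062 m and contact force between the fingers and slim_bottle below 0.2 N and contact force between the fingers and squat_jar below 0.2 N), for 0.1 s.
At the end, for the whole second after the job is handed in: the tray is home to within 8 mm, and both vessels stand on its deck (underside within 5 mm of the deck's face, axis within 0.1 rad of vertical), one in each bay on either side of the middle rib, whichever way round, at rest (below 20 mm/s) (z of slim_bottle in the frame of tray between -0.005 and 0.005 m and angle between each of slim_bottle, squat_jar's own z axis and vertical below 0.1 rad and z of squat_jar in the frame of tray between -0.005 and 0.005 m and ((x of slim_bottle in the frame of tray between 0 and 0.19 m and y of slim_bottle in the frame of tray between 0.01 and 0.13 m and x of squat_jar in the frame of tray between 0 and 0.19 m and y of squat_jar in the frame of tray between -0.13 and -0.01 m) or (x of slim_bottle in the frame of tray between 0 and 0.19 m and y of slim_bottle in the frame of tray between -0.13 and -0.01 m and x of squat_jar in the frame of tray between 0 and 0.19 m and y of squat_jar in the frame of tray between 0.01 and 0.13 m)) and linear speed of each of slim_bottle, squat_jar below 0.02 m/s and x of tray in the frame of incubator above -0.01 m); the robot touches nothing.
It fails at once if a vessel is tipped by more than 0.7 rad (angle between any of slim_bottle, squat_jar's own z axis and vertical above 0.7 rad).
It fails at once if a vessel is dropped: let go while more than 15 mm above the tray's deck ((contact force between the fingers and slim_bottle below 0.05 N and z of slim_bottle in the frame of tray above 0.015 m and x of slim_bottle in the frame of tray between 0 and 0.19 m and y of slim_bottle in the frame of tray between -0.13 and 0.13 m) or (contact force between the fingers and squat_jar below 0.05 N and z of squat_jar in the frame of tray above 0.015 m and x of squat_jar in the frame of tray between 0 and 0.19 m and y of squat_jar in the frame of tray between -0.13 and 0.13 m)).
It fails at once if a bystander is moved by more than 30 mm (distance of any of stock_bottle, beaker, dishes, spirit_lamp, tip_box, marker from where it was at the start of the episode above 0.03 m).
It also fails if it takes over 72 s, if anything falls off the work surface, if the arm or the gripper's body presses on something with over 40 N, if the wrist force passes 120 N, or if a joint passes its speed limit or range.

### The arm

A 6-joint arm with a two-finger parallel gripper is mounted at the origin on the work surface. World frame = base frame: x ahead of the robot, y to its left, z up, the work surface at z = 0. Lengths are in m, angles in rad, forces in N, time in s.
With the tool pointing down it reaches from about 0.3 to 0.875 m from the base axis. Payload 6.4 kg.
Tool frame: the origin (TCP) lies midway between the tips of the shut fingers; the grasp point (between the pads) lies ctrl.grip_point_offset behind it (ctrl.grip_point_offset is the distance from the TCP to the grasp point, in m); z points along the fingers, y is the direction in which the jaws open and shut (so a half turn about z gives the same grasp; the last joint's range is limited). The gripper opens to 85 mm and grips with 20 to 120 N. Pads are 22 mm wide; open, the fingers measure 114 mm over their backs; the gripper's body (76 mm by 85 mm) begins 54 mm behind the grasp point. The pads swing forward as they close: fully open they stand 13 mm farther back than shut.
Start: joints at [0.897, 0.181, 1.607, -0, 1.354, -0.206], TCP at [0.259, 0.513, 0.231] pointing down, gripper open.
Joint ranges: [-2.99, 2.99], [-0.89, 2.07], [0.3, 2.58], [-1.14, 4.28], [0, 2.63], [-3.12, 3.12]. Speed limits (rad/s): [2.57, 2.57, 3.01, 3.14, 3.14, 3.14].

### API

Orientations are given as a unit quaternion [w, x, y, z].
In Python, from bench import ctrl, viewer gives the robot as it stands.
- The arm moves only by the shell command python3 -m handwheel 'ROWS' [OPENING]. ROWS is JSON, a list of rows, each an object with "travel": the shift along the tool's x, y, z as a fraction of full scale, a list of three; "dr": the turn, a rotation vector about the tool's x, y, z as a fraction of full scale, a list of three. A call has 1 to 20 rows; each row shifts and turns the pose as measured when the row begins, along the tool's axes as they then stand; what a row does not reach is not made up. Full scale, the value 1, is 150 mm for a shift and 30 degrees for a turn. A row lasts 1/12 s, in which the tool goes at most 41.7 mm and 7.16 degrees, less where a joint would pass 70% of its speed; a pose out of reach is approached as far as the arm can. A call with a number of a shift or a turn outside -1 to 1 is refused whole. A call with a gripper value outside its range is refused whole. OPENING is the opening, from -1 (shut) to 1 (fully open), set as the call begins (- or left out, the last holds). The fingers move at their own pace and stop on an object; the grip force is fixed at half the most. Time passes only in rows, so rows that do not move let the fingers close. It gives the time, the measured TCP pose, the force and the opening at its end, in the units of the state.
- ctrl.get_obs(): the state, without advancing time (a new reading comes with each control period).
- viewer.camera(name): name is "side" or "top" or "wrist"; returns the picture (480x640x3 uint8, red, green, blue); there is no depth.
- viewer.get_calibration(name): a dict with "camera_matrix" (3x3 intrinsics, pixels), "k1" (the pictures are not rectified: a ray, as slopes to the right and down, at radius r is drawn at 1 + k1 r^2 times it, then the intrinsics apply), "R" (3x3) and "t" (3): a world point X has camera coordinates R X + t. Camera axes: x right, y down, z forward; pixel columns grow to the right and rows downward; lengths in m; the calibration is good to about 2 mm. A picture is of the moment at which its call begins: read the wrist's pose just before it. get_calibration takes no time and is no camera call; for the wrist camera it gives the pose at the moment of the call.
- ctrl.hand_in(): hands the job in, once; it reports no verdict.
The state is a dict: "time_s": time; "q": joint angles; "dq": joint speeds; "joint_efforts": joint torques, N m; "eef_pos": TCP position; "eef_rot": TCP orientation; "wrist_force": force on the tool from outside, world axes, zero at the start; "torque": the same for the moment, N m; "opening": opening from 0.0 (shut) to 1.0 (fully open).
Only numpy, scipy, OpenCV 4.12 (cv2) and the standard library are available. Lean on these libraries where they do the work, as an engineer would, in place of code of your own. Each camera call takes 0.05 s, during which the arm holds its last target. There are 200 camera calls.

## Working session

There is one attempt and no reset: what is moved stays moved. The work goes in short steps, Python scripts to look and compute and a shell command to move; the robot and the scene stay as the last step left them, time stands still between calls to the robot, and variables do not carry over. Pictures are saved under pics/ and viewed, about 8 in all and at most 12, crops included, and the job is handed in when it is done.

```bash
mkdir -p pics; ls
python3 - <<'E'
from bench import ctrl, viewer
import cv2
for n in ["top","side"]:
    cv2.imwrite(f"pics/{n}0.png",viewer.camera(n)[:,:,::-1])
    c=viewer.get_calibration(n);print(n,c)
print(ctrl.get_obs(),ctrl.grip_point_offset)
E
```

```text
pics
top {'camera_matrix': array([[442.0495216 ,   0.        , 320.70931568],
       [  0.        , 442.0495216 , 243.10334205],
       [  0.        ,   0.        ,   1.        ]]), 'k1': 0.022058317154402617, 'R': array([[-0.03037543, -0.99942064, -0.01535313],
       [-0.99350665,  0.0318735 , -0.10921819],
       [ 0.10964427,  0.01193588, -0.99389922]]), 't': array([0.00361606, 0.5349674 , 1.24406884])}
side {'camera_matrix': array([[604.80147904,   0.        , 318.06706079],
       [  0.        , 604.80147904, 239.33561037],
       [  0.        ,   0.        ,   1.        ]]), 'k1': -0.1365416781504114, 'R': array([[ 0.93454578, -0.35547555, -0.0161656 ],
       [-0.20360038, -0.4969029 , -0.84358425],
       [ 0.29184084,  0.79165942, -0.53675347]]), 't': array([-0.5012762 ,  0.17143486,  1.83372617])}
{'time_s': 0.1, 'q': array([ 8.96706651e-01,  1.81450036e-01,  1.60790077e+00, -1.54923421e-06,
        1.35383351e+00, -2.06285896e-01]), 'dq': array([-0.00122899, -0.00149099, -0.00088673,  0.00042222, -0.00050886,
       -0.00119209]), 'joint_efforts': array([-7.35036210e-04, -4.45878518e+01, -3.52239847e+01, -2.65666249e-04,
        4.08475680e-03,  3.49164281e-05]), 'eef_pos': array([0.25894065, 0.51283322, 0.23048716]), 'eef_rot': array([-3.38427728e-04,  2.31774681e-01,  9.72769173e-01, -7.20289978e-04]), 'wrist_force': array([0.69209087, 0.41524878, 0.12319772]), 'torque': array([-0.01322279,  0.00924553,  0.02207109]), 'opening': 1.0013716358693674} 0.0187
```

View pics/top0.png

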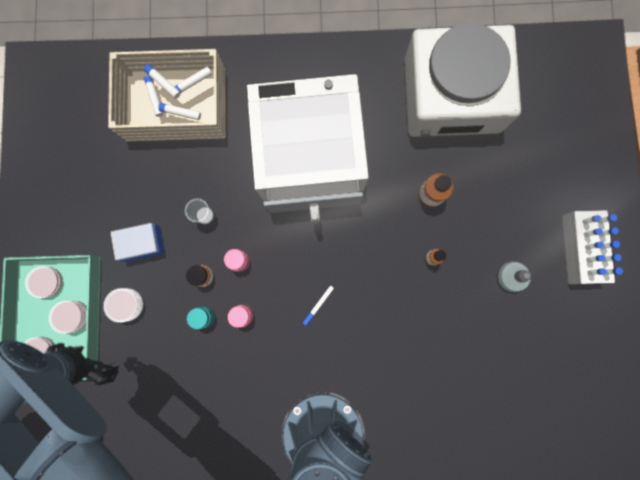

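View pics/side0.png

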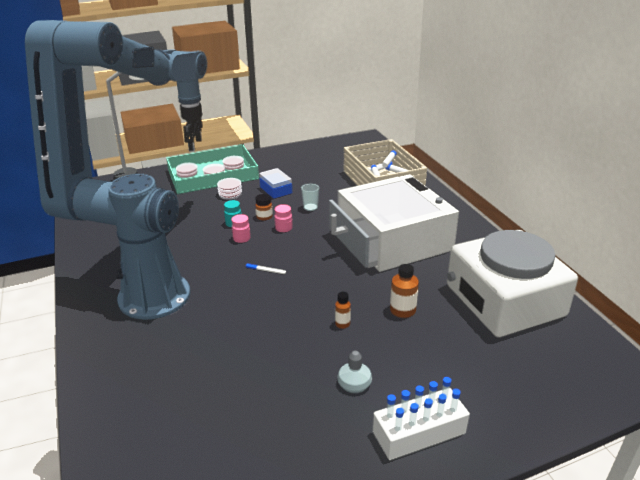

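Top view (2 pictures so far). The brown jar with the black cap is at (200,276), the slim bottle at (436,257) and the grip post at about (315,212). Possible confusions are the pink jars (236,260) and (240,317), the turquoise jar (200,318), and the stock bottle (437,188), which resembles the slim bottle but is larger. I'll check the choice in one close crop.

```bash
cat > h.py <<'E'
import numpy as np, cv2
from bench import ctrl, viewer
from scipy.spatial.transform import Rotation as Rn
def ray(name,uv,c=None):
    c=c or viewer.get_calibration(name);K=c["camera_matrix"]
    p=cv2.undistortPoints(np.array([[uv]],float),K,np.array([c["k1"],0,0,0.]))[0,0]
    d=c["R"].T@np.array([*p,1.]);o=-c["R"].T@c["t"];return o,d
def atz(name,uv,z,c=None):
    o,d=ray(name,uv,c);return np.round((o+d*(z-o[2])/d[2]),4)
def proj(name,X,c=None):
    c=c or viewer.get_calibration(name);r,_=cv2.Rodrigues(c["R"])
    return cv2.projectPoints(np.array([X],float),r,c["t"],c["camera_matrix"],np.array([c["k1"],0,0,0.]))[0][0,0]
def tri(a,b):
    (o1,d1),(o2,d2)=ray("top",a),ray("side",b)
    s=np.linalg.lstsq(np.c_[d1,-d2],o2-o1,rcond=None)[0]
    p,q=o1+s[0]*d1,o2+s[1]*d2;return np.round((p+q)/2,4),np.linalg.norm(p-q)
def pose():
    o=ctrl.get_obs();w,x,y,z=o["eef_rot"];return o["eef_pos"],Rn.from_quat([x,y,z,w]),o
def rel(target,yaw=None):
    "tool-frame travel (fraction) to bring TCP to target; yaw = wanted world angle of tool y, tool down"
    p,R,o=pose();d=R.inv().apply(np.array(target)-p)
    print("tcp",p.round(4),"travel",(d/.15).round(3),"mm",(d*1e3).round(1))
    if yaw is not None:
        best=None
        for k in (0,np.pi):
            y=np.array([np.cos(yaw+k),np.sin(yaw+k),0]);z=np.array([0,0,-1.]);x=np.cross(y,z)
            r=(R.inv()*Rn.from_matrix(np.c_[x,y,z])).as_rotvec()
            if best is None or np.linalg.norm(r)<np.linalg.norm(best): best=r
        print("dr",(best/np.deg2rad(30)).round(3),"q6",o["q"][5].round(2))
E
python3 - <<'E'
from h import *
im=cv2.imread("pics/top0.png")
a=cv2.resize(im[240:340,170:270],None,fx=4,fy=4,interpolation=cv2.INTER_CUBIC)
b=cv2.resize(im[215:315,390:490],None,fx=4,fy=4,interpolation=cv2.INTER_CUBIC)
v=np.vstack([np.hstack([a,b])])
c=cv2.resize(im[180:230,250:375],(800,320)[:2] if 0 else (500,200),interpolation=cv2.INTER_CUBIC)
w=np.zeros((600,800,3),np.uint8);w[:400]=v;w[400:,:500]=c
g=(w/255.)**.6*255
cv2.imwrite("pics/crop1.png",g)
print("jar",atz("top",(200,276),.08),"bot",atz("top",(436,257),.105),"post",atz("top",(315,210),.154))
E
```

```text
jar [0.4489 0.3208 0.08  ] bot [ 0.479  -0.3222  0.105 ] post [ 0.6087 -0.0023  0.154 ][ WARN:0@0.706] global loadsave.cpp:1063 imwrite_ Unsupported depth image for selected encoder is fallbacked to CV_8U.
```

View pics/crop1.png

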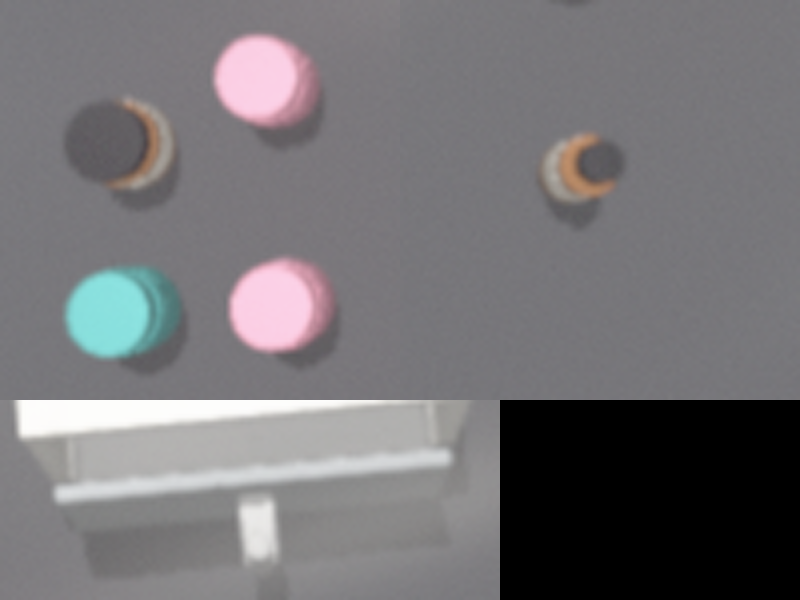

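Crop (3 viewed) confirms the choice. The jar's cap centre is at (196.3,275.5) and the bottle's cap centre at (440,255.5). The panel's top edge runs (264.3,203.5)–(362.5,194.5), and the post is near (315,212).

Run:
```python
from h import *
j=atz("top",(196.3,275.5),.08);b=atz("top",(440,255.5),.105)
print("jar",j,"bot",b)
print("side reproj jar cap",proj("side",j),"bot cap",proj("side",b))
L=atz("top",(264.3,203.8),.132);R=atz("top",(362.5,194.8),.132)
d=(L-R);print(L,R,"width",np.linalg.norm(d));y=d/np.linalg.norm(d);n=np.array([-y[1]*-1,-y[0],0]);n=np.array([y[1],-y[0],0])
print("xdir",n,"yaw deg",np.degrees(np.arctan2(n[1],n[0])))
m=(L+R)/2
p=m-.046*n;print("post",p)
for z in (.154,.09,.02):print(z,proj("top",[p[0],p[1],z]),proj("side",[p[0],p[1],z]))
for n_,uv,z in (("stock",(442,183),.15),("beaker",(199,211),.04),("lamp",(518,276),.1),("pink1",(236,260),.08),("marker",(319,305),.01),("tip",(136,241),.06),("pink2",(240,317),.08)):print(n_,atz("top",uv,z))
rel([p[0],p[1],.2],np.arctan2(y[1],y[0]))
im=cv2.imread("pics/side0.png")
```

```text
jar [0.4506 0.331  0.08  ] bot [ 0.4827 -0.3331  0.105 ]
side reproj jar cap [263.03191224 197.25084505] bot cap [342.35767642 294.12919968]
[0.6341 0.1334 0.132 ] [ 0.6498 -0.13    0.132 ] width 0.2638674856817338
xdir [0.99822833 0.05949956 0.        ] yaw deg 3.4110885009154215
post [ 0.5960315  -0.00103698  0.132     ]
0.154 [314.66233857 214.79410056] [334.91542636 214.41446508]
0.09 [315.3338428  218.80380918] [334.94281425 231.51631656]
0.02 [315.99239658 222.73621588] [334.96770061 249.55279573]
stock [ 0.6702 -0.3381  0.15  ]
beaker [0.6381 0.3351 0.04  ]
lamp [ 0.4219 -0.5374  0.1   ]
pink1 [0.4898 0.2214 0.08  ]
marker [ 0.3579 -0.0025  0.01  ]
tip [0.5541 0.507  0.06  ]
pink2 [0.3342 0.2118 0.08  ]
tcp [0.2589 0.5128 0.2305] travel [-3.551 -2.044  0.205] mm [-532.6 -306.6   30.8]
dr [-3.000e-03 -1.000e-03 -1.007e+00] q6 -0.21
```

```bash
python3 -m handwheel '[{"travel":[-0.22,-0.127,0],"dr":[0,0,0]},{"travel":[-0.22,-0.127,0],"dr":[0,0,0]},{"travel":[-0.22,-0.127,0],"dr":[0,0,0]},{"travel":[-0.22,-0.127,0],"dr":[0,0,0]},{"travel":[-0.22,-0.127,0],"dr":[0,0,0]},{"travel":[-0.22,-0.127,0],"dr":[0,0,0]},{"travel":[-0.22,-0.127,0],"dr":[0,0,0]},{"travel":[-0.22,-0.127,0],"dr":[0,0,0]},{"travel":[-0.22,-0.127,0],"dr":[0,0,0]},{"travel":[-0.22,-0.127,0],"dr":[0,0,0]},{"travel":[-0.22,-0.127,0],"dr":[0,0,0]},{"travel":[-0.22,-0.127,0],"dr":[0,0,0]},{"travel":[-0.22,-0.127,0],"dr":[0,0,0]},{"travel":[-0.22,-0.127,0],"dr":[0,0,0]},{"travel":[0,0,0],"dr":[0,0,-0.2]},{"travel":[0,0,0],"dr":[0,0,-0.2]},{"travel":[0,0,0],"dr":[0,0,-0.2]},{"travel":[0,0,0],"dr":[0,0,-0.2]},{"travel":[0,0,0],"dr":[0,0,-0.2]},{"travel":[0,0,0],"dr":[0,0,0]}]' 1
python3 -c "
from h import *
rel([.596,-.001,.2305],np.radians(93.4))"
```

```text
time_s: 1.77
eef_pos: [0.5595, 0.0419, 0.2205]
eef_rot: [-0.007, -0.041, 0.999, -0.001]
wrist_force: [0.7, -0.3, -0.2]
opening: 0.999
tcp [0.5595 0.0419 0.2205] travel [-0.219 -0.305 -0.069] mm [-32.8 -45.8 -10.4]
dr [-0.003 -0.027  0.041] q6 -1.78
```

```bash
python3 -m handwheel '[{"travel":[-0.11,-0.155,-0.035],"dr":[0,-0.027,0.041]},{"travel":[-0.11,-0.155,-0.035],"dr":[0,0,0]},{"travel":[0,0,0],"dr":[0,0,0]}]'
python3 - <<'E'
from h import *
rel([.596,-.001,.2305],np.radians(93.4))
c=viewer.get_calibration("wrist");im=viewer.camera("wrist");cv2.imwrite("pics/w1.png",im[:,:,::-1])
print(proj("wrist",[.596,-.001,.154],c),"cam",-c["R"].T@c["t"])
E
```

```text
time_s: 2.02
eef_pos: [0.5952, -0.0019, 0.2295]
eef_rot: [-0.001, -0.026, 1.0, -0.0]
wrist_force: [-0.2, -0.3, 0.3]
opening: 0.998
tcp [ 0.5952 -0.0019  0.2295] travel [-0.006  0.006 -0.006] mm [-0.8  0.8 -1. ]
dr [-0.002 -0.005 -0.013] q6 -1.82
[322.49656096 253.41847211] cam [ 0.51874016 -0.00488407  0.37222504]
```

View pics/w1.png

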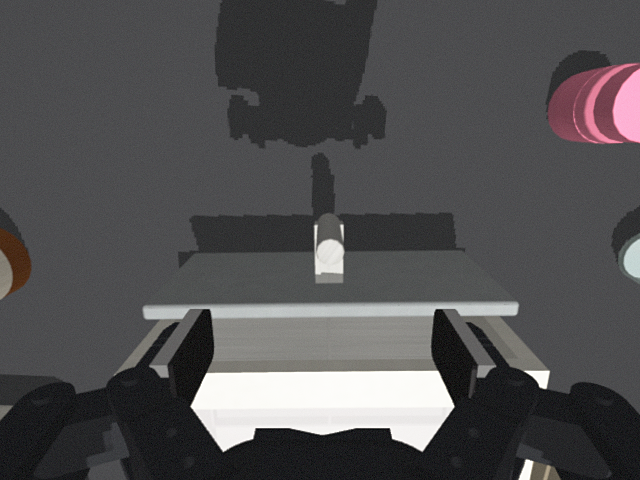

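Wrist view (4 viewed): post top at (330,249), and the panel and box edges are nearly square to the tool.

Run:
```python
from h import *
p=atz("wrist",(330,249),.154);print("post",p)
for uv,z in (((146,375),.15),((549,371),.15),((143,306),.132),((518,301),.132)):print(atz("wrist",uv,z))
rel([p[0],p[1],.1113],np.radians(93.4))
```

```text
post [0.5911 0.0052 0.154 ]
[ 0.6906 -0.116   0.15  ]
[0.6724 0.1601 0.15  ]
[ 0.6476 -0.1226  0.132 ]
[0.6298 0.1393 0.132 ]
tcp [ 5.938e-01 -2.000e-04  2.288e-01] travel [0.013 0.037 0.784] mm [  1.9   5.5 117.6]
dr [ 0.001 -0.008 -0.013] q6 -1.82
```

```bash
python3 -m handwheel '[{"travel":[0.007,0.02,0.1],"dr":[0,0,0]},{"travel":[0.007,0.017,0.2],"dr":[0,0,0]},{"travel":[0,0,0.2],"dr":[0,0,0]},{"travel":[0,0,0.2],"dr":[0,0,0]},{"travel":[0,0,0.09],"dr":[0,0,0]},{"travel":[0,0,0],"dr":[0,0,0]}]'
python3 -c "
from h import *
rel([.591,.0052,.1113],np.radians(93.7))"
```

```text
time_s: 2.57
eef_pos: [0.5893, 0.0087, 0.1066]
eef_rot: [-0.002, -0.019, 1.0, 0.001]
wrist_force: [-0.3, 0.2, -0.5]
opening: 0.998
tcp [0.5893 0.0087 0.1066] travel [-0.011 -0.024 -0.031] mm [-1.6 -3.5 -4.7]
dr [ 0.004 -0.006 -0.05 ] q6 -1.8
```

```bash
python3 -m handwheel '[{"travel":[0,0,0],"dr":[0,0,0]},{"travel":[0,0,0],"dr":[0,0,0]},{"travel":[0,0,0],"dr":[0,0,0]},{"travel":[0,0,0],"dr":[0,0,0]},{"travel":[0,0,0],"dr":[0,0,0]},{"travel":[0,0,0],"dr":[0,0,0]},{"travel":[0,0,0],"dr":[0,0,0]},{"travel":[0,0,0],"dr":[0,0,0]},{"travel":[0,0,0],"dr":[0,0,0]},{"travel":[0,0,0],"dr":[0,0,0]}]' -1
```

```text
time_s: 3.4
eef_pos: [0.5898, 0.0021, 0.1098]
eef_rot: [-0.0, -0.016, 1.0, -0.005]
wrist_force: [2.1, -0.9, -6.8]
opening: 0.194
```

```bash
python3 -c "
from h import *
p=pose()[0];rel(p+.150*np.array([-.998,-.0645,0]),np.radians(93.7))"
```

```text
tcp [0.5898 0.0021 0.1098] travel [ 1.    -0.032  0.001] mm [ 1.499e+02 -4.800e+00  1.000e-01]
dr [-0.019 -0.001 -0.061] q6 -1.79
```

```bash
python3 -m handwheel '[{"travel":[0.04,-0.001,0],"dr":[0,0,0]},{"travel":[0.08,-0.003,0],"dr":[0,0,0]},{"travel":[0.08,-0.003,0],"dr":[0,0,0]},{"travel":[0.1,-0.003,0],"dr":[0,0,0]},{"travel":[0.1,-0.003,0],"dr":[0,0,0]},{"travel":[0.1,-0.003,0],"dr":[0,0,0]},{"travel":[0.1,-0.003,0],"dr":[0,0,0]},{"travel":[0.1,-0.003,0],"dr":[0,0,0]},{"travel":[0.1,-0.003,0],"dr":[0,0,0]},{"travel":[0.1,-0.003,0],"dr":[0,0,0]},{"travel":[0.06,-0.002,0],"dr":[0,0,0]},{"travel":[0.04,-0.002,0],"dr":[0,0,0]},{"travel":[0,0,0],"dr":[0,0,0]},{"travel":[0,0,0],"dr":[0,0,0]}]'
```

```text
time_s: 4.57
eef_pos: [0.4317, -0.0082, 0.1098]
eef_rot: [0.002, -0.017, 1.0, -0.007]
wrist_force: [2.6, -1.1, -9.5]
opening: 0.197
```

```bash
python3 -m handwheel '[{"travel":[0,0,0],"dr":[0,0,0]},{"travel":[0,0,0],"dr":[0,0,0]},{"travel":[0,0,0],"dr":[0,0,0]},{"travel":[0,0,0],"dr":[0,0,0]},{"travel":[0,0,0],"dr":[0,0,0]},{"travel":[0,0,0],"dr":[0,0,0]},{"travel":[0,0,-0.1],"dr":[0,0,0]},{"travel":[0,0,-0.2],"dr":[0,0,0]},{"travel":[0,0,-0.2],"dr":[0,0,0]},{"travel":[0,0,-0.2],"dr":[0,0,0]},{"travel":[0,0,-0.1],"dr":[0,0,0]},{"travel":[0,0,0],"dr":[0,0,0]}]' 1
python3 -c "
from h import *
rel([.4827,-.3331,.23],np.radians(93.7));rel([.4506,.331,.23],np.radians(120))"
```

```text
time_s: 5.57
eef_pos: [0.435, -0.0064, 0.2376]
eef_rot: [0.004, -0.018, 1.0, -0.007]
wrist_force: [0.6, -0.2, 0.9]
opening: 0.994
tcp [ 0.435  -0.0064  0.2376] travel [-0.239 -2.187  0.084] mm [ -35.8 -328.    12.7]
dr [-0.028  0.016 -0.055] q6 -1.88
tcp [ 0.435  -0.0064  0.2376] travel [-0.184  2.245  0.019] mm [-27.6 336.7   2.9]
dr [-0.031  0.009 -0.932] q6 -1.88
```

```bash
python3 -m handwheel '[{"travel":[-0.027,-0.243,0],"dr":[-0.028,0.016,0]},{"travel":[-0.027,-0.243,0],"dr":[0,0,0]},{"travel":[-0.027,-0.243,0],"dr":[0,0,0]},{"travel":[-0.027,-0.243,0],"dr":[0,0,0]},{"travel":[-0.027,-0.243,0],"dr":[0,0,0]},{"travel":[-0.027,-0.243,0],"dr":[0,0,0]},{"travel":[-0.027,-0.243,0],"dr":[0,0,0]},{"travel":[-0.027,-0.243,0],"dr":[0,0,0]},{"travel":[-0.013,-0.12,0],"dr":[0,0,0]},{"travel":[0,0,0],"dr":[0,0,0]},{"travel":[0,0,0],"dr":[0,0,0]}]'
python3 - <<'E'
from h import *
rel([.4827,-.3331,.23],np.radians(93.7))
c=viewer.get_calibration("wrist");im=viewer.camera("wrist");cv2.imwrite("pics/w2.png",im[:,:,::-1])
np.savez("w2.npz",**c)
print(proj("wrist",[.4827,-.3331,.105],c))
cv2.imwrite("pics/top2.png",viewer.camera("top")[:,:,::-1])
E
```

```text
time_s: 6.48
eef_pos: [0.4819, -0.3252, 0.2255]
eef_rot: [-0.001, -0.022, 1.0, 0.004]
wrist_force: [0.2, -0.2, -0.4]
opening: 1.006
tcp [ 0.4819 -0.3252  0.2255] travel [-0.003 -0.052 -0.031] mm [-0.5 -7.9 -4.6]
dr [ 0.015 -0.005 -0.041] q6 -2.41
[309.17965777 232.35255928]
```

View pics/w2.png

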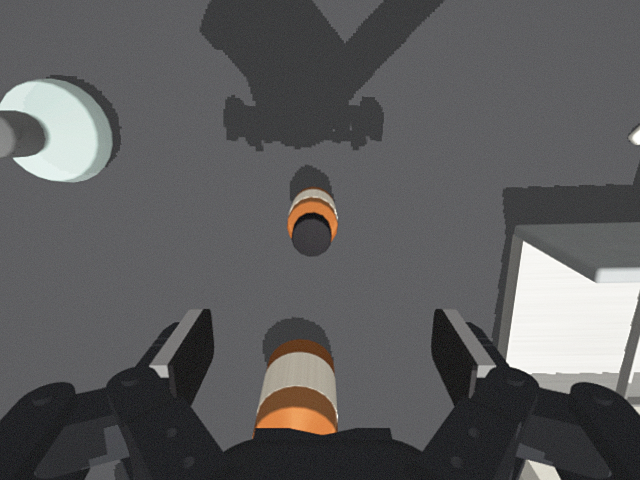

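View pics/top2.png

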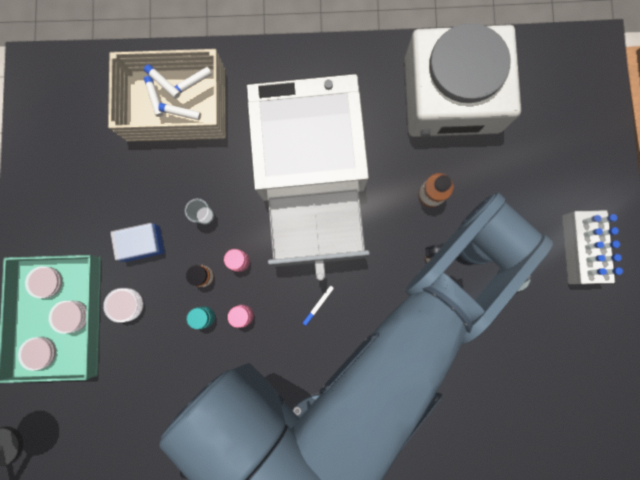

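Views (6 so far): the bottle's cap is at (312,235) in the wrist image. In the top view the tray is out, with its panel edge running (270,263)–(367,253).

Run:
```python
from h import *
p=atz("wrist",(312,235),.105);print("bottle",p)
L=atz("top",(270,263.5),.132);R=atz("top",(367.5,254),.132);d=L-R;print(L,R,np.linalg.norm(d),"mid",(L+R)/2,np.degrees(np.arctan2(-d[0],d[1])))
rel([p[0],p[1],.041],np.radians(93.7))
```

```text
bottle [ 0.4848 -0.3296  0.105 ]
[0.4737 0.121  0.132 ] [ 0.4907 -0.1367  0.132 ] 0.2582601208084593 mid [ 0.4822  -0.00785  0.132  ] 3.7742297397000515
tcp [ 0.482  -0.3239  0.2258] travel [-0.021 -0.049  1.232] mm [ -3.1  -7.3 184.8]
dr [ 0.015 -0.005 -0.038] q6 -2.41
```

```bash
python3 -m handwheel '[{"travel":[-0.008,-0.03,0],"dr":[0.015,-0.005,-0.03]},{"travel":[-0.008,-0.026,0.1],"dr":[0,0,0]},{"travel":[0,0,0.15],"dr":[0,0,0]},{"travel":[0,0,0.15],"dr":[0,0,0]},{"travel":[0,0,0.15],"dr":[0,0,0]},{"travel":[0,0,0.15],"dr":[0,0,0]},{"travel":[0,0,0.15],"dr":[0,0,0]},{"travel":[0,0,0.15],"dr":[0,0,0]},{"travel":[0,0,0.1],"dr":[0,0,0]},{"travel":[0,0,0.05],"dr":[0,0,0]},{"travel":[0,0,0],"dr":[0,0,0]},{"travel":[0,0,0],"dr":[0,0,0]}]'
python3 -c "
from h import *
rel([.484,-.331,.041],np.radians(93.7))"
```

```text
time_s: 7.58
eef_pos: [0.4913, -0.3205, 0.0519]
eef_rot: [0.005, -0.045, 0.999, -0.005]
wrist_force: [-0.4, -0.1, 0.1]
opening: 1.002
tcp [ 0.4913 -0.3205  0.0519] travel [ 0.055 -0.064  0.073] mm [ 8.3 -9.7 11. ]
dr [-0.02   0.017  0.048] q6 -2.44
```

```bash
python3 -m handwheel '[{"travel":[0.027,-0.032,0],"dr":[-0.02,0.017,0.048]},{"travel":[0.027,-0.032,0.035],"dr":[0,0,0]},{"travel":[0,0,0.035],"dr":[0,0,0]},{"travel":[0,0,0],"dr":[0,0,0]}]'
python3 -c "
from h import *
rel([.484,-.331,.041],np.radians(93.7))"
```

```text
time_s: 7.92
eef_pos: [0.4858, -0.3333, 0.0453]
eef_rot: [0.002, -0.032, 0.999, -0.002]
wrist_force: [-0.8, 1.2, -0.2]
opening: 1.001
tcp [ 0.4858 -0.3333  0.0453] travel [0.011 0.016 0.028] mm [1.7 2.4 4.3]
dr [-0.009  0.008 -0.001] q6 -2.44
```

```bash
python3 -m handwheel '[{"travel":[0.011,0.01,0.028],"dr":[-0.009,0.008,0]},{"travel":[0,0,0],"dr":[0,0,0]}]'; python3 -m handwheel '[{"travel":[0,0,0],"dr":[0,0,0]},{"travel":[0,0,0],"dr":[0,0,0]},{"travel":[0,0,0],"dr":[0,0,0]},{"travel":[0,0,0],"dr":[0,0,0]},{"travel":[0,0,0],"dr":[0,0,0]},{"travel":[0,0,0],"dr":[0,0,0]},{"travel":[0,0,0],"dr":[0,0,0]},{"travel":[0,0,0],"dr":[0,0,0]}]' -1
python3 -c "
from h import *
rel([.4886,-.0632,.20],np.radians(93.7))"
```

```text
time_s: 8.08
eef_pos: [0.4841, -0.3328, 0.0414]
eef_rot: [0.0, -0.031, 1.0, -0.0]
wrist_force: [-0.0, 0.0, -0.3]
opening: 1.002
time_s: 8.75
eef_pos: [0.4843, -0.3326, 0.0418]
eef_rot: [0.0, -0.032, 0.999, -0.0]
wrist_force: [-0.6, -0.5, -0.1]
opening: 0.475
tcp [ 0.4843 -0.3326  0.0418] travel [-0.143  1.79  -1.056] mm [ -21.4  268.5 -158.4]
dr [-0.002  0.001 -0.002] q6 -2.44
```

```bash
python3 -m handwheel '[{"travel":[0,0,-0.06],"dr":[0,0,0]},{"travel":[0,0,-0.12],"dr":[0,0,0]},{"travel":[0,0,-0.16],"dr":[0,0,0]},{"travel":[0,0,-0.16],"dr":[0,0,0]},{"travel":[0,0,-0.16],"dr":[0,0,0]},{"travel":[0,0,-0.16],"dr":[0,0,0]},{"travel":[0,0,-0.16],"dr":[0,0,0]},{"travel":[0,0,-0.08],"dr":[0,0,0]},{"travel":[0,0,0],"dr":[0,0,0]},{"travel":[0,0,0],"dr":[0,0,0]}]'
python3 -c "
from h import *
rel([.5886,-.0632,.21],np.radians(93.7))"
```

```text
time_s: 9.58
eef_pos: [0.4822, -0.3302, 0.2097]
eef_rot: [-0.002, -0.032, 0.999, 0.002]
wrist_force: [-0.6, 0.5, -1.5]
opening: 0.473
tcp [ 0.4822 -0.3302  0.2097] travel [-0.821  1.731  0.002] mm [-123.1  259.7    0.4]
dr [ 0.007 -0.006 -0.002] q6 -2.44
```

```bash
python3 -m handwheel '[{"travel":[-0.04,0.08,0],"dr":[0,0,0]},{"travel":[-0.08,0.16,0],"dr":[0,0,0]},{"travel":[-0.08,0.17,0],"dr":[0,0,0]},{"travel":[-0.08,0.17,0],"dr":[0,0,0]},{"travel":[-0.08,0.17,0],"dr":[0,0,0]},{"travel":[-0.08,0.17,0],"dr":[0,0,0]},{"travel":[-0.08,0.17,0],"dr":[0,0,0]},{"travel":[-0.08,0.17,0],"dr":[0,0,0]},{"travel":[-0.08,0.16,0],"dr":[0,0,0]},{"travel":[-0.06,0.12,0],"dr":[0,0,0]},{"travel":[-0.04,0.08,0],"dr":[0,0,0]},{"travel":[0,0,0],"dr":[0,0,0]},{"travel":[0,0,0],"dr":[0,0,0]}]'
python3 - <<'E'
from h import *
rel([.5886,-.0632,.075],np.radians(93.7))
E
```

```text
time_s: 10.67
eef_pos: [0.578, -0.0545, 0.1899]
eef_rot: [-0.016, -0.031, 0.999, 0.011]
wrist_force: [0.1, 0.1, -1.8]
opening: 0.473
tcp [ 0.578  -0.0545  0.1899] travel [-0.091 -0.08   0.762] mm [-13.6 -12.  114.3]
dr [ 0.044 -0.06  -0.005] q6 -1.94
```

```bash
python3 -m handwheel '[{"travel":[-0.04,-0.04,0],"dr":[0.044,-0.06,0]},{"travel":[-0.04,-0.04,0],"dr":[0,0,0]},{"travel":[0,0,0.1],"dr":[0,0,0]},{"travel":[0,0,0.15],"dr":[0,0,0]},{"travel":[0,0,0.15],"dr":[0,0,0]},{"travel":[0,0,0.15],"dr":[0,0,0]},{"travel":[0,0,0.08],"dr":[0,0,0]},{"travel":[0,0,0],"dr":[0,0,0]},{"travel":[0,0,0],"dr":[0,0,0]}]'
python3 - <<'E'
from h import *
rel([.5886,-.0632,.062],np.radians(93.7))
E
```

```text
time_s: 11.42
eef_pos: [0.5882, -0.0717, 0.0879]
eef_rot: [-0.004, -0.028, 1.0, 0.001]
wrist_force: [-0.7, -0.1, -1.7]
opening: 0.47
tcp [ 0.5882 -0.0717  0.0879] travel [-0.007  0.056  0.173] mm [-1.1  8.4 25.9]
dr [ 0.006 -0.017 -0.018] q6 -1.95
```

```bash
python3 -m handwheel '[{"travel":[-0.005,0.04,0.04],"dr":[0.006,-0.017,0]},{"travel":[0,0,0.06],"dr":[0,0,0]},{"travel":[0,0,0.04],"dr":[0,0,0]},{"travel":[0,0,0],"dr":[0,0,0]},{"travel":[0,0,0],"dr":[0,0,0]}]'
python3 - <<'E'
from h import *
rel([.5886,-.0632,.062],np.radians(93.7))
E
```

```text
time_s: 11.83
eef_pos: [0.5912, -0.0664, 0.0688]
eef_rot: [0.003, -0.027, 1.0, -0.001]
wrist_force: [-0.3, 0.5, -1.3]
opening: 0.472
tcp [ 0.5912 -0.0664  0.0688] travel [0.016 0.023 0.045] mm [2.4 3.4 6.7]
dr [-0.004  0.012 -0.02 ] q6 -1.94
```

```bash
python3 -m handwheel '[{"travel":[0,0,0.02],"dr":[-0.004,0.012,0]},{"travel":[0,0,0.02],"dr":[0,0,0]},{"travel":[0,0,0],"dr":[0,0,0]},{"travel":[0,0,0],"dr":[0,0,0]}]'
python3 - <<'E'
from h import *
rel([.5886,-.0632,.062],np.radians(93.7))
E
```

```text
time_s: 12.17
eef_pos: [0.5923, -0.0665, 0.0636]
eef_rot: [0.001, -0.027, 1.0, -0.0]
wrist_force: [0.4, 0.3, -1.5]
opening: 0.472
tcp [ 0.5923 -0.0665  0.0636] travel [0.023 0.023 0.011] mm [3.5 3.5 1.6]
dr [-0.001  0.003 -0.019] q6 -1.94
```

```bash
python3 -m handwheel '[{"travel":[0,0,0.013],"dr":[0,0.003,0]},{"travel":[0,0,0.005],"dr":[0,0,0]},{"travel":[0,0,0],"dr":[0,0,0]},{"travel":[0,0,0],"dr":[0,0,0]}]'
```

```text
time_s: 12.5
eef_pos: [0.5932, -0.0666, 0.062]
eef_rot: [0.001, -0.027, 1.0, -0.001]
wrist_force: [-1.0, 0.1, -0.9]
opening: 0.474
```

```bash
python3 -m handwheel '[{"travel":[0,0,0.007],"dr":[0,0,0]},{"travel":[0,0,0],"dr":[0,0,0]}]'; python3 -m handwheel '[{"travel":[0,0,0],"dr":[0,0,0]},{"travel":[0,0,0],"dr":[0,0,0]},{"travel":[0,0,0],"dr":[0,0,0]},{"travel":[0,0,0],"dr":[0,0,0]},{"travel":[0,0,0],"dr":[0,0,0]},{"travel":[0,0,0],"dr":[0,0,0]}]' 1
python3 - <<'E'
from h import *
rel([.5932,-.0666,.21],np.radians(93.7))
E
```

```text
time_s: 12.67
eef_pos: [0.5941, -0.0667, 0.062]
eef_rot: [0.002, -0.027, 1.0, -0.001]
wrist_force: [-0.2, 0.1, -1.0]
opening: 0.474
time_s: 13.17
eef_pos: [0.5942, -0.0671, 0.0619]
eef_rot: [0.002, -0.027, 1.0, -0.001]
wrist_force: [-0.7, 0.4, -0.0]
opening: 0.997
tcp [ 0.5942 -0.0671  0.0619] travel [ 0.003  0.001 -0.987] mm [   0.4    0.2 -148.1]
dr [-0.004  0.007 -0.019] q6 -1.94
```

```bash
python3 -m handwheel '[{"travel":[0,0,-0.06],"dr":[-0.004,0.007,0]},{"travel":[0,0,-0.12],"dr":[0,0,0]},{"travel":[0,0,-0.18],"dr":[0,0,0]},{"travel":[0,0,-0.18],"dr":[0,0,0]},{"travel":[0,0,-0.18],"dr":[0,0,0]},{"travel":[0,0,-0.18],"dr":[0,0,0]},{"travel":[0,0,-0.08],"dr":[0,0,0]},{"travel":[0,0,0],"dr":[0,0,0]}]'
python3 - <<'E'
from h import *
rel([.4506,.331,.21],np.radians(93.7))
rel([.4506,.331,.21],np.radians(125))
E
```

```text
time_s: 13.83
eef_pos: [0.5926, -0.0667, 0.2177]
eef_rot: [-0.003, -0.027, 1.0, 0.001]
wrist_force: [0.9, 0.3, 0.2]
opening: 0.998
tcp [ 0.5926 -0.0667  0.2177] travel [0.8   2.699 0.061] mm [120.  404.8   9.2]
dr [ 0.004 -0.01  -0.019] q6 -1.94
tcp [ 0.5926 -0.0667  0.2177] travel [0.8   2.699 0.061] mm [120.  404.8   9.2]
dr [ 0.007 -0.008 -1.062] q6 -1.94
```

```bash
python3 -m handwheel '[{"travel":[0.03,0.1,0],"dr":[0,0,0]},{"travel":[0.06,0.2,0],"dr":[0,0,0]},{"travel":[0.06,0.2,0],"dr":[0,0,0]},{"travel":[0.06,0.2,0],"dr":[0,0,0]},{"travel":[0.06,0.2,0],"dr":[0,0,0]},{"travel":[0.06,0.2,0],"dr":[0,0,0]},{"travel":[0.06,0.2,0],"dr":[0,0,0]},{"travel":[0.06,0.2,0],"dr":[0,0,0]},{"travel":[0.06,0.2,0],"dr":[0,0,0]},{"travel":[0.06,0.2,0],"dr":[0,0,0]},{"travel":[0.06,0.2,0],"dr":[0,0,0]},{"travel":[0.06,0.2,0],"dr":[0,0,0]},{"travel":[0.06,0.2,0],"dr":[0,0,0]},{"travel":[0.04,0.12,0],"dr":[0,0,0]},{"travel":[0,0,0],"dr":[0,0,0]},{"travel":[0,0,0],"dr":[0,0,0]}]'
python3 - <<'E'
from h import *
rel([.4506,.331,.21],np.radians(93.7))
c=viewer.get_calibration("wrist");im=viewer.camera("wrist");t=viewer.camera("top")
print(proj("wrist",[.4506,.331,.08],c))
w=np.zeros((600,800,3),np.uint8);w[:480,:500]=im[:,80:580]
w[:400,500:]=cv2.resize(t[180:280,260:380][:,:75],(300,400),interpolation=cv2.INTER_CUBIC) if 0 else 0
k=cv2.resize(t[180:300,260:380],(300,300),interpolation=cv2.INTER_CUBIC);w[:300,500:]=k
cv2.imwrite("pics/w3.png",w[:,:,::-1])
E
```

```text
time_s: 15.17
eef_pos: [0.4274, 0.3418, 0.2033]
eef_rot: [-0.016, -0.027, 1.0, -0.0]
wrist_force: [0.4, -0.6, 0.2]
opening: 0.997
tcp [0.4274 0.3418 0.2033] travel [-0.149 -0.08  -0.05 ] mm [-22.3 -12.1  -7.4]
dr [ 0.001 -0.062 -0.021] q6 -1.18
[305.30824349 264.34596531]
```

View pics/w3.png

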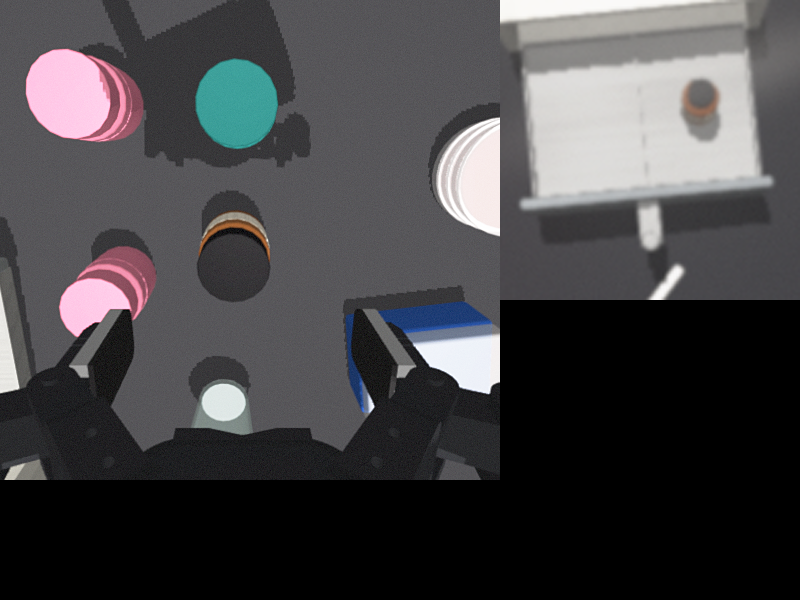

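View 7: the bottle stands in the right bay, and the jar's cap is at wrist pixel (313,265).

Run:
```python
from h import *
p=atz("wrist",(313,265),.08);print("jar",p);print("pink1",atz("wrist",(175,308),.08))
rel([p[0],p[1],.021],np.radians(93.7))
```

```text
jar [0.4517 0.3357 0.08  ]
pink1 [0.4926 0.2301 0.08  ]
tcp [0.4282 0.3408 0.2035] travel [-0.194 -0.042  1.211] mm [-29.1  -6.3 181.6]
dr [ 0.001 -0.062 -0.024] q6 -1.18
```

```bash
python3 -m handwheel '[{"travel":[-0.08,-0.03,0],"dr":[0,-0.062,-0.02]},{"travel":[-0.075,-0.02,0.06],"dr":[0,0,0]},{"travel":[0,0,0.15],"dr":[0,0,0]},{"travel":[0,0,0.15],"dr":[0,0,0]},{"travel":[0,0,0.15],"dr":[0,0,0]},{"travel":[0,0,0.1],"dr":[0,0,0]},{"travel":[0,0,0.0],"dr":[0,0,0]},{"travel":[0,0,0],"dr":[0,0,0]}]'
python3 - <<'E'
from h import *
rel([.4515,.334,.021],np.radians(93.7))
E
```

```text
time_s: 15.93
eef_pos: [0.4583, 0.3244, 0.1086]
eef_rot: [0.002, -0.024, 1.0, -0.001]
wrist_force: [0.0, -0.2, 0.8]
opening: 1.001
tcp [0.4583 0.3244 0.1086] travel [0.045 0.067 0.584] mm [ 6.7 10.  87.5]
dr [-0.003  0.008 -0.03 ] q6 -1.21
```

```bash
python3 -m handwheel '[{"travel":[0.025,0.035,0],"dr":[-0.003,0.008,-0.03]},{"travel":[0.02,0.03,0],"dr":[0,0,0]},{"travel":[0,0,0],"dr":[0,0,0]}]'
python3 - <<'E'
from h import *
rel([.4515,.334,.021],np.radians(93.7))
E
```

```text
time_s: 16.18
eef_pos: [0.4523, 0.3333, 0.1108]
eef_rot: [0.001, -0.031, 1.0, 0.0]
wrist_force: [0.2, -0.1, 0.6]
opening: 1.0
tcp [0.4523 0.3333 0.1108] travel [0.006 0.005 0.599] mm [ 0.9  0.7 89.8]
dr [ 0.002  0.003 -0.003] q6 -1.21
```

```bash
python3 -m handwheel '[{"travel":[0.004,0.004,0.08],"dr":[0.002,0.003,0]},{"travel":[0,0,0.12],"dr":[0,0,0]},{"travel":[0,0,0.12],"dr":[0,0,0]},{"travel":[0,0,0.12],"dr":[0,0,0]},{"travel":[0,0,0.08],"dr":[0,0,0]},{"travel":[0,0,0.03],"dr":[0,0,0]},{"travel":[0,0,0],"dr":[0,0,0]},{"travel":[0,0,0],"dr":[0,0,0]}]'
python3 - <<'E'
from h import *
rel([.4515,.334,.021],np.radians(93.7))
E
```

```text
time_s: 16.85
eef_pos: [0.4551, 0.338, 0.0283]
eef_rot: [0.006, -0.033, 0.999, 0.002]
wrist_force: [-0.0, -0.6, 0.2]
opening: 1.003
tcp [0.4551 0.338  0.0283] travel [ 0.026 -0.025  0.049] mm [ 3.9 -3.8  7.3]
dr [0.008 0.023 0.004] q6 -1.21
```

```bash
python3 -m handwheel '[{"travel":[0.024,-0.025,0.03],"dr":[0.008,0.023,0]},{"travel":[0,0,0.02],"dr":[0,0,0]},{"travel":[0,0,0],"dr":[0,0,0]},{"travel":[0,0,0],"dr":[0,0,0]}]';python3 -m handwheel '[{"travel":[0,0,0],"dr":[0,0,0]},{"travel":[0,0,0],"dr":[0,0,0]},{"travel":[0,0,0],"dr":[0,0,0]},{"travel":[0,0,0],"dr":[0,0,0]},{"travel":[0,0,0],"dr":[0,0,0]},{"travel":[0,0,0],"dr":[0,0,0]},{"travel":[0,0,0],"dr":[0,0,0]}]' -1
```

```text
time_s: 17.18
eef_pos: [0.4531, 0.3347, 0.0226]
eef_rot: [0.001, -0.034, 0.999, 0.0]
wrist_force: [0.3, 0.8, 0.5]
opening: 1.001
time_s: 17.77
eef_pos: [0.454, 0.3351, 0.0242]
eef_rot: [0.002, -0.034, 0.999, 0.001]
wrist_force: [-0.7, 0.1, 0.5]
opening: 0.678
```

```bash
python3 -m handwheel '[{"travel":[0,0,-0.06],"dr":[0,0,0]},{"travel":[0,0,-0.12],"dr":[0,0,0]},{"travel":[0,0,-0.16],"dr":[0,0,0]},{"travel":[0,0,-0.16],"dr":[0,0,0]},{"travel":[0,0,-0.16],"dr":[0,0,0]},{"travel":[0,0,-0.16],"dr":[0,0,0]},{"travel":[0,0,-0.16],"dr":[0,0,0]},{"travel":[0,0,-0.16],"dr":[0,0,0]},{"travel":[0,0,-0.08],"dr":[0,0,0]},{"travel":[0,0,0],"dr":[0,0,0]},{"travel":[0,0,0],"dr":[0,0,0]}]'
python3 -c "
from h import *
rel([.582,.066,.21],np.radians(93.7))"
```

```text
time_s: 18.68
eef_pos: [0.4498, 0.3331, 0.2176]
eef_rot: [-0.001, -0.034, 0.999, -0.0]
wrist_force: [0.5, -0.8, -1.8]
opening: 0.682
tcp [0.4498 0.3331 0.2176] travel [-0.76  -1.836  0.05 ] mm [-114.  -275.4    7.6]
dr [-0.001 -0.003  0.005] q6 -1.21
```

```bash
python3 -m handwheel '[{"travel":[-0.03,-0.08,0],"dr":[0,0,0]},{"travel":[-0.06,-0.15,0],"dr":[0,0,0]},{"travel":[-0.07,-0.17,0],"dr":[0,0,0]},{"travel":[-0.07,-0.17,0],"dr":[0,0,0]},{"travel":[-0.07,-0.17,0],"dr":[0,0,0]},{"travel":[-0.07,-0.17,0],"dr":[0,0,0]},{"travel":[-0.07,-0.17,0],"dr":[0,0,0]},{"travel":[-0.07,-0.17,0],"dr":[0,0,0]},{"travel":[-0.07,-0.17,0],"dr":[0,0,0]},{"travel":[-0.07,-0.16,0],"dr":[0,0,0]},{"travel":[-0.06,-0.1,0],"dr":[0,0,0]},{"travel":[0,0,0],"dr":[0,0,0]},{"travel":[0,0,0],"dr":[0,0,0]}]'
python3 - <<'E'
from h import *
rel([.582,.066,.044],np.radians(93.7))
E
```

```text
time_s: 19.77
eef_pos: [0.5675, 0.0684, 0.1958]
eef_rot: [-0.017, -0.034, 0.999, -0.002]
wrist_force: [-0.0, 1.0, -2.2]
opening: 0.68
tcp [0.5675 0.0684 0.1958] travel [-0.13  -0.019  1.008] mm [-19.5  -2.9 151.3]
dr [-0.007 -0.066  0.008] q6 -1.72
```

```bash
python3 -m handwheel '[{"travel":[-0.05,-0.01,0],"dr":[-0.007,-0.066,0]},{"travel":[-0.04,0,0],"dr":[0,0,0]},{"travel":[0,0,0.1],"dr":[0,0,0]},{"travel":[0,0,0.15],"dr":[0,0,0]},{"travel":[0,0,0.15],"dr":[0,0,0]},{"travel":[0,0,0.15],"dr":[0,0,0]},{"travel":[0,0,0.15],"dr":[0,0,0]},{"travel":[0,0,0.08],"dr":[0,0,0]},{"travel":[0,0,0],"dr":[0,0,0]},{"travel":[0,0,0],"dr":[0,0,0]}]'
python3 - <<'E'
from h import *
rel([.582,.066,.044],np.radians(93.7))
E
```

```text
time_s: 20.6
eef_pos: [0.5756, 0.0734, 0.0693]
eef_rot: [-0.007, -0.037, 0.999, 0.001]
wrist_force: [0.4, 1.2, -2.2]
opening: 0.679
tcp [0.5756 0.0734 0.0693] travel [-0.041 -0.053  0.168] mm [-6.2 -8.  25.2]
dr [ 0.005 -0.025  0.02 ] q6 -1.72
```

```bash
python3 -m handwheel '[{"travel":[-0.03,-0.045,0.03],"dr":[0.005,-0.025,0]},{"travel":[0,0,0.05],"dr":[0,0,0]},{"travel":[0,0,0.04],"dr":[0,0,0]},{"travel":[0,0,0],"dr":[0,0,0]},{"travel":[0,0,0],"dr":[0,0,0]}]'
python3 - <<'E'
from h import *
rel([.582,.066,.044],np.radians(93.7))
E
```

```text
time_s: 21.02
eef_pos: [0.5842, 0.0666, 0.054]
eef_rot: [0.004, -0.038, 0.999, -0.001]
wrist_force: [0.2, -0.2, -2.4]
opening: 0.683
tcp [0.5842 0.0666 0.054 ] travel [ 0.016 -0.003  0.066] mm [ 2.3 -0.4 10. ]
dr [-0.003  0.015  0.021] q6 -1.73
```

```bash
python3 -m handwheel '[{"travel":[0,0,0.03],"dr":[-0.003,0.015,0]},{"travel":[0,0,0.025],"dr":[0,0,0]},{"travel":[0,0,0.01],"dr":[0,0,0]},{"travel":[0,0,0],"dr":[0,0,0]},{"travel":[0,0,0],"dr":[0,0,0]}]'
```

```text
time_s: 21.43
eef_pos: [0.5853, 0.0664, 0.0445]
eef_rot: [0.001, -0.038, 0.999, -0.0]
wrist_force: [-0.4, -0.8, -2.3]
opening: 0.677
```

```bash
python3 -m handwheel '[{"travel":[0,0,0.008],"dr":[0,0.002,0]},{"travel":[0,0,0.008],"dr":[0,0,0]},{"travel":[0,0,0],"dr":[0,0,0]},{"travel":[0,0,0],"dr":[0,0,0]}]'
```

```text
time_s: 21.77
eef_pos: [0.5876, 0.0665, 0.045]
eef_rot: [0.002, -0.038, 0.999, -0.0]
wrist_force: [-0.4, 0.2, -2.4]
opening: 0.68
```

```bash
python3 -m handwheel '[{"travel":[0.01,0,0.02],"dr":[0,0.004,0]},{"travel":[0.005,0,0.015],"dr":[0,0,0]},{"travel":[0,0,0],"dr":[0,0,0]},{"travel":[0,0,0],"dr":[0,0,0]}]'
```

```text
time_s: 22.1
eef_pos: [0.5903, 0.0665, 0.0452]
eef_rot: [0.007, -0.038, 0.999, -0.0]
wrist_force: [-1.0, -0.3, -1.5]
opening: 0.68
```

```bash
python3 -m handwheel '[{"travel":[0,0,0],"dr":[0,0.02,0]},{"travel":[0,0,0],"dr":[0,0,0]}]';python3 -m handwheel '[{"travel":[0,0,0],"dr":[0,0,0]},{"travel":[0,0,0],"dr":[0,0,0]},{"travel":[0,0,0],"dr":[0,0,0]},{"travel":[0,0,0],"dr":[0,0,0]},{"travel":[0,0,0],"dr":[0,0,0]},{"travel":[0,0,0],"dr":[0,0,0]}]' 1
python3 - <<'E'
from h import *
rel([.587,.0664,.21],np.radians(93.7))
E
```

```text
time_s: 22.27
eef_pos: [0.5896, 0.0665, 0.0446]
eef_rot: [0.0, -0.038, 0.999, -0.001]
wrist_force: [0.5, 0.8, -2.2]
opening: 0.681
time_s: 22.77
eef_pos: [0.5893, 0.0664, 0.0439]
eef_rot: [-0.0, -0.038, 0.999, -0.001]
wrist_force: [0.2, -0.1, -0.7]
opening: 1.003
tcp [0.5893 0.0664 0.0439] travel [ 0.016  0.    -1.107] mm [   2.5    0.  -166.1]
dr [-0.002 -0.001  0.021] q6 -1.73
```

Lift to clear and move above the post, then look.

```bash
python3 -m handwheel '[{"travel":[0,0,-0.06],"dr":[0,0,0]},{"travel":[0,0,-0.12],"dr":[0,0,0]},{"travel":[0,0,-0.18],"dr":[0,0,0]},{"travel":[0,0,-0.18],"dr":[0,0,0]},{"travel":[0,0,-0.18],"dr":[0,0,0]},{"travel":[0,0,-0.18],"dr":[0,0,0]},{"travel":[0,0,-0.18],"dr":[0,0,0]},{"travel":[0,0,-0.1],"dr":[0,0,0]},{"travel":[0,0,0],"dr":[0,0,0]}]'
python3 - <<'E'
from h import *
rel([.4317,-.0082,.2305],np.radians(93.7))
E
```

```text
time_s: 23.52
eef_pos: [0.5878, 0.0667, 0.2328]
eef_rot: [-0.001, -0.038, 0.999, -0.0]
wrist_force: [1.3, 0.7, 0.8]
opening: 0.997
tcp [0.5878 0.0667 0.2328] travel [ 1.076 -0.42   0.019] mm [161.3 -63.    2.8]
dr [-0.002 -0.005  0.021] q6 -1.73
```

```bash
python3 -m handwheel '[{"travel":[0.1,-0.04,0],"dr":[0,0,0.02]},{"travel":[0.16,-0.06,0],"dr":[0,0,0]},{"travel":[0.16,-0.06,0],"dr":[0,0,0]},{"travel":[0.16,-0.06,0],"dr":[0,0,0]},{"travel":[0.16,-0.06,0],"dr":[0,0,0]},{"travel":[0.16,-0.06,0],"dr":[0,0,0]},{"travel":[0.1,-0.04,0],"dr":[0,0,0]},{"travel":[0,0,0],"dr":[0,0,0]},{"travel":[0,0,0],"dr":[0,0,0]}]'
python3 - <<'E'
from h import *
rel([.4317,-.0082,.2305],np.radians(93.7))
c=viewer.get_calibration("wrist");im=viewer.camera("wrist");t=viewer.camera("side")
np.save("c.npy",c,allow_pickle=True)
w=np.zeros((480,800,3),np.uint8);w[:,:500]=im[:,80:580];w[:300,500:]=cv2.resize(t[150:300,270:420],(300,300),interpolation=cv2.INTER_CUBIC)
cv2.imwrite("pics/w4.png",w[:,:,::-1]);print(proj("wrist",[.4317,-.0082,.154],c))
E
```

```text
time_s: 24.27
eef_pos: [0.4341, -0.0011, 0.2294]
eef_rot: [-0.001, -0.033, 0.999, -0.0]
wrist_force: [1.2, -0.3, 1.4]
opening: 0.998
tcp [ 0.4341 -0.0011  0.2294] travel [ 0.019 -0.046 -0.007] mm [ 2.9 -6.9 -1.1]
dr [-0.    -0.004  0.002] q6 -1.91
[309.80006994 247.70580339]
```

View pics/w4.png

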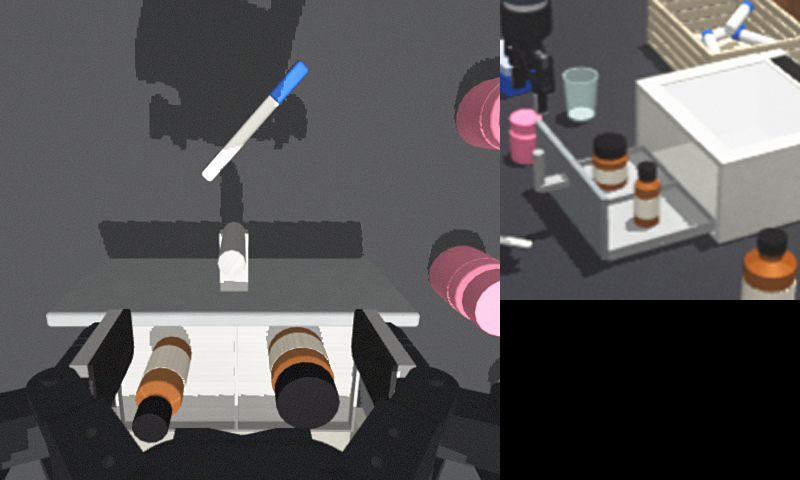

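View 8: both vessels are upright, one in each bay. The post top is at wrist pixel (312,259).

Run:
```python
from h import *
p=atz("wrist",(312,259),.154);print(p)
rel([p[0],p[1],.1113],np.radians(93.7))
```

```text
[ 0.4397 -0.0062  0.154 ]
tcp [ 0.4348 -0.0009  0.2295] travel [-0.032 -0.038  0.788] mm [ -4.8  -5.6 118.2]
dr [-0.    -0.004  0.004] q6 -1.91
```

```bash
python3 -m handwheel '[{"travel":[-0.015,-0.04,0.05],"dr":[0,0,0]},{"travel":[0,0,0.13],"dr":[0,0,0]},{"travel":[0,0,0.15],"dr":[0,0,0]},{"travel":[0,0,0.15],"dr":[0,0,0]},{"travel":[0,0,0.15],"dr":[0,0,0]},{"travel":[0,0,0.08],"dr":[0,0,0]},{"travel":[0,0,0],"dr":[0,0,0]},{"travel":[0,0,0],"dr":[0,0,0]}]'
python3 - <<'E'
from h import *
rel([.437,-.007,.1113],np.radians(93.7))
E
```

```text
time_s: 25.03
eef_pos: [0.445, -0.0073, 0.1158]
eef_rot: [0.0, -0.036, 0.999, -0.0]
wrist_force: [0.6, 0.0, 0.3]
opening: 0.998
tcp [ 0.445  -0.0073  0.1158] travel [0.053 0.006 0.03 ] mm [7.9 0.9 4.5]
dr [-0.002  0.002  0.013] q6 -1.93
```

```bash
python3 -m handwheel '[{"travel":[0.05,0.006,0.03],"dr":[0,0,0]},{"travel":[0,0,0],"dr":[0,0,0]},{"travel":[0,0,0],"dr":[0,0,0]}]'; python3 -m handwheel '[{"travel":[0,0,0],"dr":[0,0,0]},{"travel":[0,0,0],"dr":[0,0,0]},{"travel":[0,0,0],"dr":[0,0,0]},{"travel":[0,0,0],"dr":[0,0,0]},{"travel":[0,0,0],"dr":[0,0,0]},{"travel":[0,0,0],"dr":[0,0,0]},{"travel":[0,0,0],"dr":[0,0,0]},{"travel":[0,0,0],"dr":[0,0,0]},{"travel":[0,0,0],"dr":[0,0,0]},{"travel":[0,0,0],"dr":[0,0,0]}]' -1
python3 - <<'E'
from h import *
p=pose()[0];rel(p+.15*np.array([.998,.0645,0]),np.radians(93.7))
E
```

```text
time_s: 25.28
eef_pos: [0.4384, -0.0071, 0.1118]
eef_rot: [0.001, -0.036, 0.999, -0.001]
wrist_force: [0.8, 0.6, 0.4]
opening: 1.0
time_s: 26.12
eef_pos: [0.4407, -0.0076, 0.115]
eef_rot: [0.004, -0.036, 0.999, -0.001]
wrist_force: [-0.2, -0.0, 0.2]
opening: 0.192
tcp [ 0.4407 -0.0076  0.115 ] travel [-1.    -0.008  0.009] mm [-150.    -1.2    1.3]
dr [-0.006  0.017  0.015] q6 -1.93
```

```bash
python3 -m handwheel '[{"travel":[-0.01,0,0],"dr":[0,0.01,0]},{"travel":[-0.02,0,0],"dr":[0,0,0]},{"travel":[-0.03,0,0],"dr":[0,0,0]},{"travel":[-0.04,0,0],"dr":[0,0,0]},{"travel":[-0.05,0,0],"dr":[0,0,0]},{"travel":[-0.055,0,0],"dr":[0,0,0]},{"travel":[-0.06,0,0],"dr":[0,0,0]},{"travel":[-0.06,0,0],"dr":[0,0,0]},{"travel":[-0.06,0,0],"dr":[0,0,0]},{"travel":[-0.06,0,0],"dr":[0,0,0]},{"travel":[-0.06,0,0],"dr":[0,0,0]},{"travel":[-0.06,0,0],"dr":[0,0,0]},{"travel":[-0.06,0,0],"dr":[0,0,0]},{"travel":[-0.06,0,0],"dr":[0,0,0]},{"travel":[-0.05,0,0],"dr":[0,0,0]},{"travel":[-0.04,0,0],"dr":[0,0,0]},{"travel":[-0.03,0,0],"dr":[0,0,0]},{"travel":[-0.02,0,0],"dr":[0,0,0]},{"travel":[-0.01,0,0],"dr":[0,0,0]},{"travel":[0,0,0],"dr":[0,0,0]}]'
```

```text
time_s: 27.78
eef_pos: [0.5826, 0.0015, 0.115]
eef_rot: [0.002, -0.036, 0.999, -0.002]
wrist_force: [-2.0, -1.4, 2.8]
opening: 0.195
```

```bash
python3 -m handwheel '[{"travel":[-0.01,0,0],"dr":[0,0.005,0]},{"travel":[-0.02,0,0],"dr":[0,0,0]},{"travel":[-0.03,0,0],"dr":[0,0,0]},{"travel":[-0.03,0,0],"dr":[0,0,0]},{"travel":[-0.03,0,0],"dr":[0,0,0]},{"travel":[-0.03,0,0],"dr":[0,0,0]},{"travel":[-0.02,0,0],"dr":[0,0,0]},{"travel":[-0.01,0,0],"dr":[0,0,0]},{"travel":[0,0,0],"dr":[0,0,0]}]'
```

```text
time_s: 28.53
eef_pos: [0.6118, 0.0034, 0.115]
eef_rot: [0.001, -0.036, 0.999, -0.003]
wrist_force: [-1.4, -1.4, 3.0]
opening: 0.192
```

```bash
python3 -m handwheel '[{"travel":[-0.01,0,0],"dr":[0,0,0]},{"travel":[-0.015,0,0],"dr":[0,0,0]},{"travel":[-0.015,0,0],"dr":[0,0,0]},{"travel":[-0.01,0,0],"dr":[0,0,0]},{"travel":[0,0,0],"dr":[0,0,0]}]'
python3 - <<'E'
from h import *
t=viewer.camera("side");u=viewer.camera("top")
w=np.zeros((400,800,3),np.uint8);w[:,:400]=cv2.resize(t[150:275,300:425],(400,400),interpolation=cv2.INTER_CUBIC);w[:,400:]=cv2.resize(u[100:240,245:385],(400,400),interpolation=cv2.INTER_CUBIC)
cv2.imwrite("pics/s5.png",w[:,:,::-1])
E
```

```text
time_s: 28.95
eef_pos: [0.6198, 0.0039, 0.115]
eef_rot: [0.001, -0.036, 0.999, -0.003]
wrist_force: [-0.4, -0.9, 2.4]
opening: 0.195
```

View pics/s5.png

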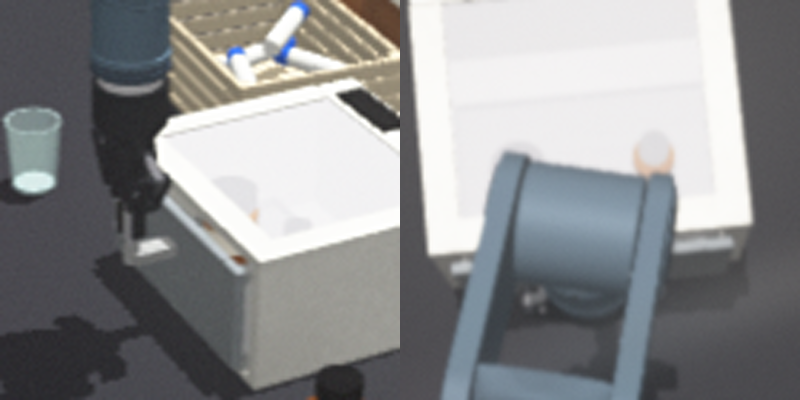

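View 9: nearly closed, with both vessels visible upright through the window. I'll keep pushing gently until the stop resists.

```bash
python3 -m handwheel '[{"travel":[-0.01,0,0],"dr":[0,0,0]},{"travel":[-0.015,0,0],"dr":[0,0,0]},{"travel":[-0.015,0,0],"dr":[0,0,0]},{"travel":[0,0,0],"dr":[0,0,0]}]'; python3 -m handwheel '[{"travel":[-0.015,0,0],"dr":[0,0,0]},{"travel":[-0.015,0,0],"dr":[0,0,0]},{"travel":[-0.015,0,0],"dr":[0,0,0]}]'
```

```text
time_s: 29.38
eef_pos: [0.6226, 0.0041, 0.1151]
eef_rot: [-0.003, -0.036, 0.999, -0.003]
wrist_force: [2.0, -1.2, -0.7]
opening: 0.198
time_s: 29.63
eef_pos: [0.6226, 0.0041, 0.1149]
eef_rot: [-0.012, -0.036, 0.999, -0.003]
wrist_force: [-12.6, -2.7, 10.1]
opening: 0.193
```

It stopped at x = 0.6226 with about 13 N, matching the expected home position (about 0.62). Releasing.

```bash
python3 -m handwheel '[{"travel":[0,0,0],"dr":[0,0,0]},{"travel":[0,0,0],"dr":[0,0,0]},{"travel":[0,0,0],"dr":[0,0,0]},{"travel":[0,0,0],"dr":[0,0,0]},{"travel":[0,0,0],"dr":[0,0,0]},{"travel":[0,0,0],"dr":[0,0,0]},{"travel":[0,0,0],"dr":[0,0,0]}]' 1
python3 - <<'E'
from h import *
rel([.620,.0041,.25],np.radians(94))
E
```

```text
time_s: 30.22
eef_pos: [0.6225, 0.0056, 0.1136]
eef_rot: [-0.013, -0.037, 0.999, -0.002]
wrist_force: [0.4, 0.0, -0.2]
opening: 1.0
tcp [0.6225 0.0056 0.1136] travel [ 0.04  -0.012 -0.909] mm [   6.    -1.8 -136.3]
dr [-0.006 -0.048  0.007] q6 -1.82
```

```bash
python3 -m handwheel '[{"travel":[0,0,-0.05],"dr":[0,0,0]},{"travel":[0,0,-0.1],"dr":[0,0,0]},{"travel":[0,0,-0.15],"dr":[0,0,0]},{"travel":[0,0,-0.15],"dr":[0,0,0]},{"travel":[0,0,-0.15],"dr":[0,0,0]},{"travel":[0,0,-0.15],"dr":[0,0,0]},{"travel":[0.1,0.1,0],"dr":[0,0,0]},{"travel":[0.15,0.15,0],"dr":[0,0,0]},{"travel":[0.15,0.2,0],"dr":[0,0,0]},{"travel":[0.15,0.2,0],"dr":[0,0,0]},{"travel":[0.15,0.2,0],"dr":[0,0,0]},{"travel":[0.15,0.2,0],"dr":[0,0,0]},{"travel":[0.1,0.2,0],"dr":[0,0,0]},{"travel":[0,0.2,0],"dr":[0,0,0]},{"travel":[0,0.15,0],"dr":[0,0,0]},{"travel":[0,0,0],"dr":[0,0,0]},{"travel":[0,0,0],"dr":[0,0,0]}]'
python3 - <<'E'
from h import *
u=viewer.camera("top");t=viewer.camera("side")
w=np.zeros((600,800,3),np.uint8);w[:400,:400]=cv2.resize(u[60:240,225:405],(400,400),interpolation=cv2.INTER_CUBIC);w[:400,400:]=cv2.resize(t[150:275,330:455],(400,400),interpolation=cv2.INTER_CUBIC)
w[400:,:400]=0;w[400:600,:266]=cv2.resize(u,(266,200));w[400:,400:666]=cv2.resize(t,(266,200))
cv2.imwrite("pics/end.png",w[:,:,::-1])
E
```

```text
time_s: 31.63
eef_pos: [0.4607, 0.243, 0.2452]
eef_rot: [-0.006, -0.035, 0.999, -0.001]
wrist_force: [-0.2, 0.3, 0.3]
opening: 1.003
```

View pics/end.png

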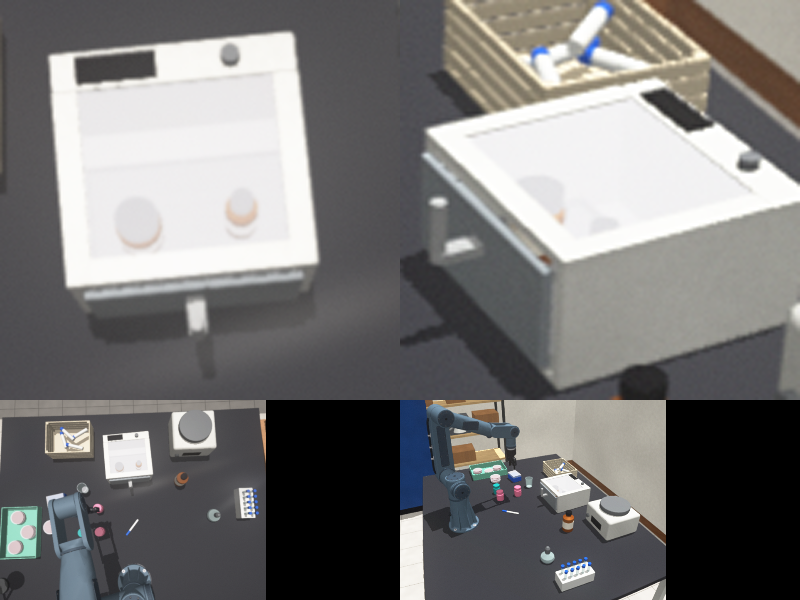

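Run:
```python
from h import *
a,b=atz("top",(263.7,193.2),.132),atz("top",(360.9,184.6),.132)
c,d=atz("top",(256.5,189.2),.15),atz("top",(367.2,178),.15)
print(a,b,c,d);n=np.array([.998,.0645,0]);print("panel outer to front mm",((c+d)/2-(a+b)/2)@n*1e3)
print(pose()[2]["dq"].round(3))
```

```text
[0.6631 0.1345 0.132 ] [ 0.6777 -0.1268  0.132 ] [0.6703 0.1509 0.15  ] [ 0.6906 -0.1426  0.15  ]
panel outer to front mm 10.049250000000002
[-0.025  0.005  0.006 -0.006 -0.005  0.002]
```

```bash
python3 -c "
from bench import ctrl
print(ctrl.hand_in())"
```

```text
the job is handed in; nothing more can be done
None
```

I finished the job and handed it in after about 32 s of robot time; hand-in gives no verdict, so I can't say how it was judged.

- **What I did:** I drew the tray about 155 mm out by its post. I set the slim bottle down in the right bay and the brown squat jar in the left bay, released both, and pushed the tray in until it met its stop at about 13 N. Then I let go and moved the arm clear.
- **Tray home:** The top picture put the panel 10 mm in front of the box against 14 mm expected, a 4 mm difference I put down to pixel error. The hard stop at x = 0.6226 agrees with the predicted home position of about 0.62.
- **Vessels:** Through the roof window both appear upright, one in each bay.
- **Bystanders:** Those I could see looked undisturbed in the last pictures, but the arm hid part of the bench in the top view and I did not measure them.
- **What disagreed:** While lowering the jar, the wrist force gave no clear sign that it had touched the deck. I released it on height, about 1 mm from the expected value, and it stood upright in the next picture.

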